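# Set the tamping press to the gauge blade

### The job

Take the gauge blade by its upright handle and slide it in flat under the foot of the bench tamping press, then turn the crank wheel on top until the foot just drags on the blade: a pull of about 5 N should slide it, neither loose nor clamped. Leave the gauge lying in there, at least up to the middle of the foot, and leave the portafilter, jug and cup where they stand.

Things in the scene. Friction and masses are not known exactly. Their poses are not given: they have to be found in the camera images.
- press: Bench tamping press, fixed. Origin on the counter under the vertical screw axis, z up; the gauge goes in along its +x, from the -x side (nearer the robot). Base plate 220 x 170 x 18 mm (x -150 to +70). Two posts of 22 mm diameter at y = -68 and +68 mm carry the crosshead (50 mm in x, 170 mm in y, 115 to 147 mm above the counter).
- bed_entry (a point): Middle of the near (-x) edge of the press's flat aluminium bed, 150 mm from the screw axis; axes as the press. The bed is 200 mm long (x) and 70 mm wide. This point is 36 mm above the counter; the bed's top is 0 to 1.5 mm higher than that, different at each start.
- crosshead (a point): Point on the screw axis at the crosshead's underside. Below it hangs the steel foot, a disc of 58 mm diameter, lower edge bevelled (flat sole 50 mm). At the start the sole is 2 to 6.7 mm higher than the top of a gauge lying on the bed; how much must be felt. The foot is sprung: 7 N per mm that the screw goes on after the sole has met the blade (spring travel 8 mm).
- wheel_centre (a point): Centre of the upper face of the steel crank wheel (104 mm diameter) on the screw axis, 175 mm above the counter; a hub of 36 mm diameter stands 5 mm above the face. Clockwise from above lowers the foot 8 mm per turn, counter-clockwise raises it. Stiff thread: 3 N at the crank, stays where it is left. From the start it can go at least 1 turn down and 0.4 turn up.
- crank_mid (a point): Middle of the crank handle, an upright black round grip of 17 mm diameter and 52 mm height on the wheel, 42 mm from the screw axis. The point is 206 mm above the counter, 22 mm below the grip's top, 30 mm above its foot. The grip spins freely on its pin, so it can be held tight and led round a circle without turning the hand; its rubber bush gives sideways 1 mm per 3 N, 5 mm at most.
- gauge_handle (a point): Gauge blade, loose, 0.2 kg, lying flat. This point is the middle of its upright black handle block, 40 mm long (x) x 24 mm wide (y) x 52 mm high (6 to 58 mm above the gauge's underside); the point is 32 mm above the underside. The gauge's x runs along the blade to the tip, y across, z up.
- gauge_tip (a point): Middle of the front end of the gauge's steel blade. The blade is 30 mm wide and 6 mm thick, its underside flush with the underside of the gauge; it reaches from 20 mm behind the handle's middle to this end, 135 mm ahead of it. Dry friction on bed and foot is about 0.6 (0.5 to 0.7).
- gauge: The gauge blade as a whole: origin at its underside, straight below the middle of the handle, axes as at gauge_handle.
- portafilter: Bystander: steel portafilter head of 68 mm diameter and 44 mm height with a black handle out to 165 mm along its x. Origin under the head's centre. Gauge and portafilter lie left and right of the press, either way round.
- jug: Bystander: steel milk jug, 84 mm diameter, 100 mm high, handle on its +y side. Origin under its centre.
- cup: Bystander: white cup, 80 mm diameter, 60 mm high, handle on its +y side. Origin under its centre.
There are look-alikes about, which are no part of the job. Leave any orange or purple look-alike of the gauge alone.

How it is judged:
On the way, in this order (a step that is already met when the one before it is completed fails the run):
1. the gauge blade lies under the foot, which is still clear of it (x of gauge_tip in the frame of press above -0.002 m and y of gauge_tip in the frame of press between -0.02 and 0.02 m and height (world z) of gauge_tip below 0.05 m and contact force between press and gauge below 0.3 N), for 0.2 s.
2. the foot has come down onto the blade (contact force between press and gauge above 1.5 N), for 0.2 s.
At the end, for the whole second after the job is handed in: The gauge lies still and flat on the bed (tilt under 0.08 rad), its blade's end past the screw axis (2 mm allowance) and within 20 mm of the middle line, and the foot presses on it with 1.5 to 9 N (a drag of roughly 2 to 10 N) (contact force between press and gauge between 1.5 and 9 N and x of gauge_tip in the frame of press above -0.002 m and y of gauge_tip in the frame of press between -0.02 and 0.02 m and angle between gauge's own z axis and vertical below 0.08 rad and linear speed of gauge below 0.01 m/s); the robot touches nothing.
It fails at once if the portafilter is moved more than 30 mm (distance of portafilter from where it was at the start of the episode above 0.03 m).
It fails at once if the jug is moved more than 30 mm (distance of jug from where it was at the start of the episode above 0.03 m).
It fails at once if the cup is moved more than 30 mm (distance of cup from where it was at the start of the episode above 0.03 m).
It also fails if it takes over 72 s, if anything falls off the work surface, if the arm or the gripper's body presses on something with over 40 N, if the wrist force passes 120 N, or if a joint passes its speed limit or range.

### The arm

A 6-joint arm with a two-finger parallel gripper is mounted at the origin on the work surface. World frame = base frame: x ahead of the robot, y to its left, z up, the work surface at z = 0. Lengths are in m, angles in rad, forces in N, time in s.
With the tool pointing down it reaches from about 0.35 to 0.975 m from the base axis. Payload 4.9 kg.
Tool frame: the origin (TCP) lies at the very end of the fingers, on their centre line; the grasp point (between the pads) lies 19 mm behind it; z points along the fingers, y is the line along which they close (so a half turn about z gives the same grasp; the last joint's range is limited). The gripper opens to 85 mm and grips with 20 to 120 N. Pads are 22 mm wide; open, the fingers measure 114 mm over their backs; the gripper's body (76 mm by 85 mm) begins 54 mm behind the grasp point. The pads swing forward as they close: fully open they stand 13 mm farther back than shut.
Start: joints at [-1.233, 0.053, 1.613, -0, 1.476, -0.119], TCP at [0.276, -0.561, 0.231] pointing down, gripper open.
Joint ranges: [-3.01, 3.01], [-1.01, 2.22], [0.06, 2.58], [-1.02, 4.17], [0.09, 2.62], [-3.14, 3.14]. Speed limits (rad/s): [2.57, 2.57, 3.14, 3.14, 3.14, 3.14].

### API

Orientations are given as a rotation vector (axis times angle).
In Python, from station import ctrl, imaging gives the robot as it stands.
- The arm moves only by the tool play_rows, never from a script. Its argument "series" is a list of rows, each a list of 3 entries, a list of its own where there are three numbers: the opening, from 0 (shut) to 1 (fully open), then the shift along the tool's x, y, z each as a share of 0.05 m, from -1 to 1, then the turn, a rotation vector about the tool's x, y, z each as a share of 8 degrees, from -1 to 1. In form: [[grip, [dx, dy, dz], [ax, ay, az]], ...]. A call has 1 to 8 rows; each row shifts and turns the commanded pose from where the row before left it, along the tool's axes as they then stand; what a row does not reach is not made up. A row lasts 1/8 s, in which the tool goes at most 62.5 mm and 10.7 degrees, less where a joint would pass 70% of its speed; a pose out of reach is approached as far as the arm can. A call with a number of a shift or a turn outside -1 to 1 is refused whole. A call with a gripper value outside its range is refused whole. The fingers move at their own pace and stop on an object; "force" is the grip in N (left out, the last holds). Time passes only in rows, so rows that do not move let the fingers close. It gives the time, the measured TCP pose, the force, the opening and the grip force at its end, in the units of the state.
- ctrl.get_obs(): the state, without advancing time (a new reading comes with each control period).
- imaging.get_image(name): name is "scene" or "top"; returns a dict with "color" (400x640x3 uint8, blue, green, red), "fx", "fy", "cx", "cy" (pixels), "extrinsics" (4x4, takes a point from world to camera coordinates). Camera axes: x right, y down, z forward; pixel columns grow to the right and rows downward; lengths in m; the calibration is good to about 2 mm. A picture is of the moment at which its call begins. There is no depth.
- ctrl.finish_job(): hands the job in; it is judged then, once.
The state is a dict: "t": time; "q": joint angles; "dq": joint speeds; "effort": joint torques, N m; "tool_pos": TCP position; "tool_rot": TCP orientation; "contact_force": force on the tool from outside, world axes, zero at the start; "wrist_torque": the same for the moment, N m; "opening": finger opening in m; "grip_force": force on a finger pad.
Only numpy, scipy, OpenCV 4.12 (cv2) and the standard library are available. Lean on these libraries where they do the work, as an engineer would, in place of code of your own. Each camera call takes 0.05 s, during which the arm holds its last target. There are 200 camera calls.

## Working session

There is one attempt and no reset: what is moved stays moved. The work goes in short steps, Python scripts to look and compute and a tool call to move; the robot and the scene stay as the last step left them, time stands still between calls to the robot, and variables do not carry over. Pictures are saved under pics/ and viewed, at most 10 in all, crops included, and the job is handed in when it is done.

Besides the shell and the picture viewer there is one more tool, called as name([rows], argument=value, ...), one row to a line, values as JSON. play_rows: Moves the arm, as the interface text tells. Shift numbers are shares of 0.05 m and turn numbers shares of 8 degrees, none past 1 either way. Its arguments: {"type":"object","properties":{"series":{"type":"array"},"force":{"type":"number"}},"required":["series"]}

```bash
mkdir -p pics; python3 - <<'E'
from station import ctrl, imaging
import cv2,numpy as np
o=ctrl.get_obs();print(o['t'],o['tool_pos'],o['tool_rot'],o['opening'])
for n in("scene","top"):
    d=imaging.get_image(n);cv2.imwrite(f"pics/{n}0.png",d["color"])
    E=np.array(d["extrinsics"]);np.savez(n,K=[d["fx"],d["fy"],d["cx"],d["cy"]],E=E);print(n,d["fx"],-E[:3,:3].T@E[:3,3])
E
```

```text
0.0 [ 0.27547014 -0.56032037  0.23006084] [-3.05804262e+00 -7.10786064e-01  3.40483233e-04] 0.08540343544194616
scene 364.11734480471137 [ 1.06914577 -0.52488192  0.76225726]
top 438.3620973599133 [ 0.33044909 -0.04393752  1.49805038]
```

View pics/scene0.png

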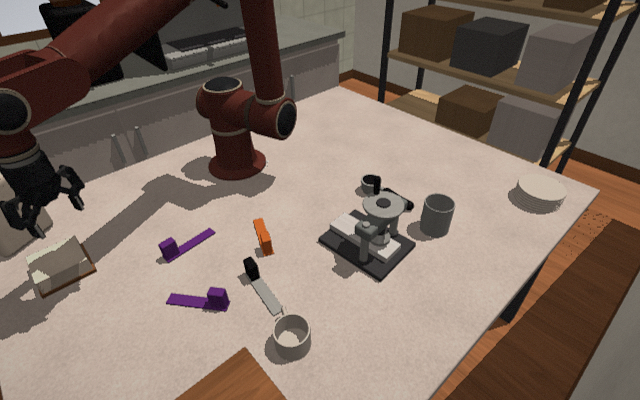

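View pics/top0.png

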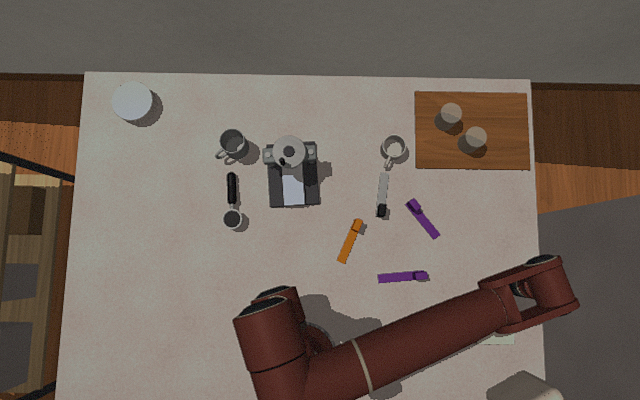

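The gauge is the black-handled steel one: handle at top (381,210) and scene (251,268), blade tip at top (383,173). The orange one at top (350,240) and the purple ones at (422,218) and (403,277) are look-alikes. The press is at top (290,165), with the crank grip near (282,162). I'll confirm this in an enlarged crop.

```bash
cat > h.py <<'E'
import numpy as np,cv2
def cam(n):
    z=np.load(f"{n}.npz");return z["K"],z["E"]
def ray(n,u,v):
    K,E=cam(n);d=E[:3,:3].T@np.array([(u-K[2])/K[0],(v-K[3])/K[1],1]);return -E[:3,:3].T@E[:3,3],d
def onz(n,u,v,z):
    c,d=ray(n,u,v);return c+d*(z-c[2])/d[2]
def proj(n,p):
    K,E=cam(n);q=E[:3,:3]@np.array(p)+E[:3,3];return np.array([K[0]*q[0]/q[2]+K[2],K[1]*q[1]/q[2]+K[3]])
def two(p,q):
    A=[];b=[]
    for n,(u,v) in(("top",p),("scene",q)):
        c,d=ray(n,u,v);d/=np.linalg.norm(d);P=np.eye(3)-np.outer(d,d);A.append(P);b.append(P@c)
    return np.linalg.solve(sum(A),sum(b))
E
python3 - <<'E'
import cv2
from h import *
t=cv2.imread("pics/top0.png");s=cv2.imread("pics/scene0.png")
a=cv2.resize(t[120:230,220:420],None,fx=4,fy=4,interpolation=cv2.INTER_CUBIC)
b=cv2.resize(s[165:325,230:450],(0,0),fx=3.6,fy=3.6,interpolation=cv2.INTER_CUBIC)
cv2.imwrite("pics/ct.png",a);cv2.imwrite("pics/cs.png",b)
print(onz("top",290,150,.175),onz("top",382,210,.03),onz("top",383,173,.006))
E
```

```text
[0.65394606 0.04463282 0.175     ] [ 0.48815473 -0.2607279   0.03      ] [ 0.61960878 -0.26802079  0.006     ]
```

View pics/ct.png

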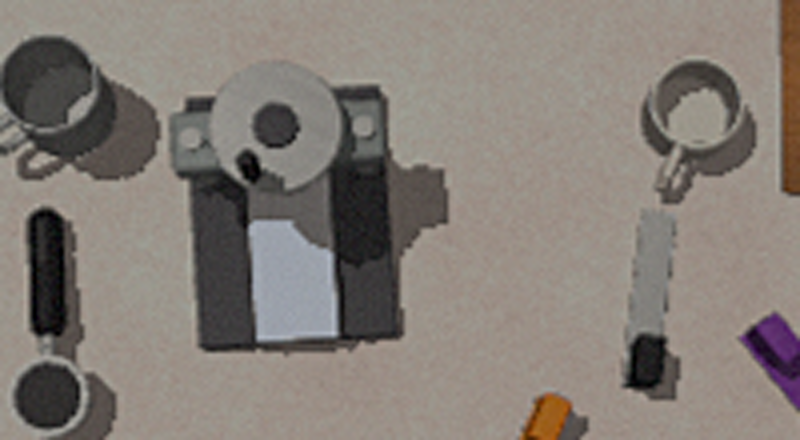

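View pics/cs.png

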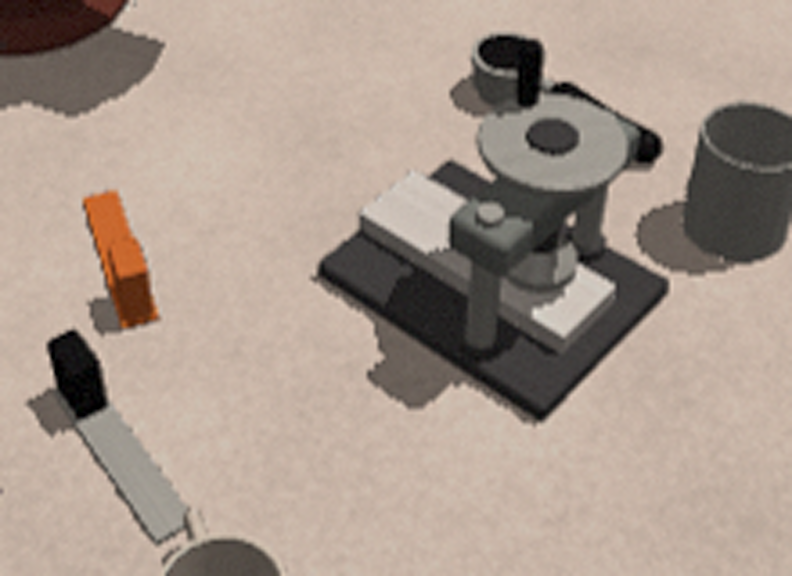

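```bash
python3 - <<'E'
from h import *
T=lambda u,v,z:onz("top",220+(u+.5)/4-.5,120+(v+.5)/4-.5,z)
r=lambda a:np.round(a,4)
w=T(276,125,.18);b1=T(257,342,.037);b2=T(338,338,.037);c1=T(202,348,.018);c2=T(402,336,.018);p1=T(193,138,.15);p2=T(365,125,.15)
print("wheel",r(w));print("bed",r(b1),r(b2),"base",r(c1),r(c2),"posts",r(p1),r(p2),r((p1+p2)/2))
be=(b1+b2)/2
for n,d in(("bed->w",w-be),):print(n,r(d),np.degrees(np.arctan2(d[1],d[0])),np.hypot(*d[:2]))
for d in(b1-b2,c1-c2,p1-p2):print(np.degrees(np.arctan2(-d[0],d[1])),np.hypot(*d[:2]))
tip=T(660,212,.006);rear=T(643,386,.006);d=tip-rear
print("gauge",r(tip),r(rear),np.degrees(np.arctan2(d[1],d[0])),np.hypot(*d[:2]),"handle",r(rear+d*20/155))
# masks
t=cv2.imread("pics/top0.png");s=cv2.imread("pics/scene0.png")
def blob(im,x0,y0,x1,y1,th=45):
    m=(im[y0:y1,x0:x1].max(2)<th).astype(np.uint8);n,l,st,c=cv2.connectedComponentsWithStats(m)
    i=1+np.argmax(st[1:,4]);return c[i]+[x0,y0],st[i]+[x0,y0,0,0,0]
g1=blob(t,374,198,390,218);g2=blob(s,240,255,262,285);print(g1,g2,two(g1[0],g2[0]))
S=lambda u,v:(230+(u+.5)/3.6-.5,165+(v+.5)/3.6-.5)
k1=blob(t,278,154,287,167);k2=blob(s,370,173,382,196);print(k1,k2,two(k1[0],k2[0]))
o=two(((276.5)/4+219.5,125.5/4+119.5),S(553,136));print("hub two",o)
print("angle of crank at z",np.array(two(k1[0],k2[0])-o))
pts=[onz("top",*k1[0],.206),onz("scene",*k2[0],.206)];print(pts)
E
```

```text
wheel [0.6499 0.0485 0.18  ]
bed [0.4982 0.0696 0.037 ] [0.5027 0.0018 0.037 ] base [0.4944 0.1175 0.018 ] [ 0.5076 -0.052   0.018 ] posts [0.6455 0.1154 0.15  ] [ 0.6584 -0.0194  0.15  ] [0.652 0.048 0.15 ]
bed->w [0.1495 0.0128 0.143 ] 4.890923604257118 0.15000957464499137
3.8416026005149564 0.06795668425683564
4.4517660555420004 0.1700470686871185
5.465612098051292 0.13546437818567994
gauge [ 0.621  -0.2737  0.006 ] [ 0.4696 -0.2587  0.006 ] -5.653051376598972 0.15217817989560192 handle [ 0.4891 -0.2606  0.006 ]
(array([381.24742268, 210.29896907]), array([377, 204,   9,  13,  97])) (array([250.99579832, 268.60084034]), array([244, 257,  15,  24, 238])) [ 0.48679192 -0.25777132  0.03286559]
(array([282.14285714, 161.53571429]), array([280, 158,   6,   8,  28])) (array([375.0979021 , 183.36363636]), array([370, 175,  10,  20, 143])) [0.60937296 0.06429158 0.20720721]
hub two [0.65060959 0.04884065 0.17808503]
angle of crank at z [-0.04123663  0.01545092  0.02912217]
[array([0.61046318, 0.06524726, 0.206     ]), array([0.60779293, 0.06448415, 0.206     ])]
```

play_rows([
  [1, [0, 0, 0], [0, 0, 1]],
  [1, [0, 0, 0], [0, 0, 1]],
  [1, [0, 0, 0], [0, 0, 1]],
  [1, [0, 0, 0], [0, 0, 0.98]],
  [1, [0, 0, 0], [0, 0, 0]],
], force=40)

```text
t: 0.72
tool_pos: [0.2756, -0.5606, 0.2307]
tool_rot: [-3.137, 0.153, 0.001]
contact_force: [-0.4, 0.1, 0.3]
opening: 0.0854
grip_force: 0.0
```

play_rows([
  [1, [0.454, -0.802, 0], [0, 0, 0]],
  [1, [0.454, -0.802, 0], [0, 0, 0]],
  [1, [0.454, -0.802, 0], [0, 0, 0]],
  [1, [0.454, -0.802, 0], [0, 0, 0]],
  [1, [0.454, -0.802, 0], [0, 0, 0]],
  [1, [0.454, -0.802, 0], [0, 0, 0]],
  [1, [0.454, -0.802, 0], [0, 0, 0]],
  [1, [0.454, -0.802, 0], [0, 0, 0]],
])

```text
t: 1.72
tool_pos: [0.4886, -0.2582, 0.2311]
tool_rot: [-3.138, 0.151, 0.0]
contact_force: [0.0, 0.8, 0.4]
opening: 0.0855
grip_force: 0.0
```

play_rows([
  [1, [0, 0, 0.5], [0, 0, 0]],
  [1, [0, 0, 0.5], [0, 0, 0]],
  [1, [0, 0, 0], [0, 0, 0]],
  [1, [0, 0, 0], [0, 0, 0]],
])

```text
t: 2.22
tool_pos: [0.4884, -0.2599, 0.1822]
tool_rot: [3.137, -0.154, 0.001]
contact_force: [-1.4, -0.8, 0.5]
opening: 0.0857
grip_force: 0.0
```

```bash
cat >> h.py <<'E'
from scipy.spatial.transform import Rotation as Ro
def go(o,tgt,yaw=None):
    R=Ro.from_rotvec(o['tool_rot']).as_matrix();print("t",round(o['t'],2),"pos",np.round(o['tool_pos'],4),"yaw",round(np.degrees(np.arctan2(R[1,0],R[0,0])),2),"z",np.round(R[:,2],4),"F",np.round(o['contact_force'],2),"open",round(o['opening'],4),round(o['grip_force'],1))
    if tgt is not None:print("units",np.round(R.T@(np.array(tgt)-o['tool_pos'])/.05,3))
E
python3 - <<'E'
from station import ctrl
from h import *
go(ctrl.get_obs(),[.488,-.2595,.015])
E
```

```text
t 2.23 pos [ 0.4884 -0.2599  0.1822] yaw -5.62 z [ 8.e-04 -6.e-04 -1.e+00] F [-1.36 -0.77  0.52] open 0.0857 0.0
units [-0.011 -0.009  3.344]
```

play_rows([
  [1, [0, 0, 0.8], [0, 0, 0]],
  [1, [0, 0, 0.8], [0, 0, 0]],
  [1, [0, 0, 0.8], [0, 0, 0]],
  [1, [0, 0, 0.6], [0, 0, 0]],
  [1, [0, 0, 0.32], [0, 0, 0]],
  [1, [0, 0, 0], [0, 0, 0]],
])

```text
t: 2.98
tool_pos: [0.488, -0.2598, 0.0153]
tool_rot: [-3.137, 0.155, 0.001]
contact_force: [0.1, -0.3, 0.3]
opening: 0.0854
grip_force: 0.0
```

play_rows([
  [0, [0, 0, 0], [0, 0, 0]],
  [0, [0, 0, 0], [0, 0, 0]],
  [0, [0, 0, 0], [0, 0, 0]],
  [0, [0, 0, 0], [0, 0, 0]],
  [0, [0, 0, 0], [0, 0, 0]],
  [0, [0, 0, 0], [0, 0, 0]],
])

```text
t: 3.72
tool_pos: [0.4886, -0.2599, 0.0162]
tool_rot: [3.137, -0.155, 0.001]
contact_force: [-1.0, 0.8, 5.2]
opening: 0.0238
grip_force: 40.5
```

play_rows([
  [0, [0, 0, -0.5], [0, 0, 0]],
  [0, [0, 0, -0.8], [0, 0, 0]],
  [0, [0, 0, -0.6], [0, 0, 0]],
  [0, [0, 0, 0], [0, 0, 0]],
])

```text
t: 4.22
tool_pos: [0.4893, -0.2606, 0.1124]
tool_rot: [3.135, -0.155, 0.006]
contact_force: [-0.0, -0.7, -2.7]
opening: 0.0235
grip_force: 39.8
```

```bash
python3 - <<'E'
from station import ctrl,imaging
from h import *
go(ctrl.get_obs(),None)
cv2.imwrite("pics/s1.png",imaging.get_image("scene")["color"])
E
```

```text
t 4.22 pos [ 0.4893 -0.2606  0.1124] yaw -5.67 z [ 0.0039 -0.003  -1.    ] F [-0.01 -0.71 -2.7 ] open 0.0235 39.8
```

View pics/s1.png

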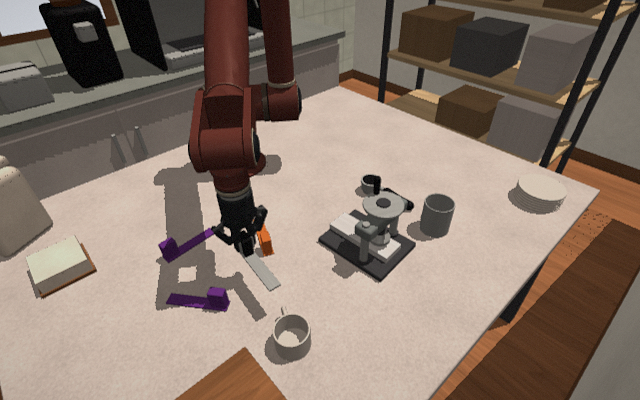

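The blade is gripped and level in the air, with its tip at scene (275,287). Next I turn it to the press's yaw and carry it over the bed.

play_rows([
  [0, [0, 0, 0], [0, 0, -0.65]],
  [0, [0, 0, 0], [0, 0, -0.65]],
])

```text
t: 4.53
tool_pos: [0.4864, -0.2585, 0.1069]
tool_rot: [-3.136, -0.134, 0.007]
contact_force: [-0.4, -1.1, -2.4]
opening: 0.0233
grip_force: 39.6
```

play_rows([
  [0, [0.016, -0.5, 0], [0, 0, 0]],
  [0, [0.016, -0.8, 0], [0, 0, 0]],
  [0, [0.016, -0.9, 0], [0, 0, 0]],
  [0, [0.016, -0.9, 0], [0, 0, 0]],
  [0, [0.016, -0.9, 0], [0, 0, 0]],
  [0, [0.016, -0.9, 0], [0, 0, 0]],
  [0, [0.016, -0.6, 0], [0, 0, 0]],
  [0, [0.016, -0.4, 0], [0, 0, 0]],
])

```text
t: 5.52
tool_pos: [0.4679, 0.0374, 0.1081]
tool_rot: [-3.138, -0.131, 0.006]
contact_force: [0.8, -0.8, -2.1]
opening: 0.0234
grip_force: 39.9
```

play_rows([
  [0, [0, 0, 0.4], [0, 0, 0]],
  [0, [0, 0, 0.4], [0, 0, 0]],
  [0, [0, 0, 0], [0, 0, 0]],
  [0, [0, 0, 0], [0, 0, 0]],
])

```text
t: 6.02
tool_pos: [0.4696, 0.0353, 0.0701]
tool_rot: [-3.139, -0.13, 0.001]
contact_force: [0.7, 0.5, -1.8]
opening: 0.0237
grip_force: 39.9
```

```bash
python3 - <<'E'
from station import ctrl,imaging
from h import *
go(ctrl.get_obs(),[.4716,.0338,.055])
a=imaging.get_image("top")["color"][110:240,220:360];b=imaging.get_image("scene")["color"][170:290,280:440]
f=lambda i:cv2.resize(i,(560,520 if i is a else 420))
cv2.imwrite("pics/c2.png",np.hstack([cv2.resize(a,(323,300)),cv2.resize(b,(400,300))]))
go(ctrl.get_obs(),None)
E
```

```text
t 6.03 pos [0.4696 0.0353 0.0701] yaw 4.73 z [-8.e-04  2.e-04 -1.e+00] F [ 0.73  0.55 -1.78] open 0.0237 39.9
units [0.038 0.034 0.301]
t 6.12 pos [0.4705 0.035  0.0711] yaw 4.72 z [ 0.0013 -0.     -1.    ] F [ 0.09  0.14 -2.03] open 0.0238 39.9
```

View pics/c2.png

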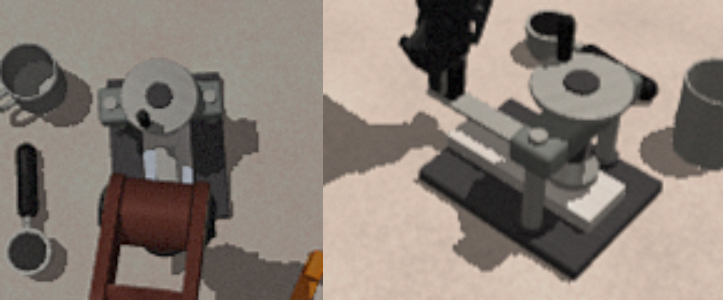

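The blade hangs over the bed, centred on it: blade at about (167,165) in the left panel, between bed edges 145 and 190. Now lower it to contact.

play_rows([
  [0, [0.03, 0.02, 0.14], [0, 0, 0]],
  [0, [0, 0, 0.14], [0, 0, 0]],
  [0, [0, 0, 0.03], [0, 0, 0]],
  [0, [0, 0, 0.02], [0, 0, 0]],
  [0, [0, 0, 0], [0, 0, 0]],
])

```text
t: 6.75
tool_pos: [0.4717, 0.034, 0.0538]
tool_rot: [3.139, 0.13, 0.0]
contact_force: [0.2, -0.1, -1.7]
opening: 0.0238
grip_force: 39.9
```

play_rows([
  [0, [0, 0, 0.02], [0, 0, 0]],
  [0, [0, 0, 0], [0, 0, 0]],
])

```text
t: 7.0
tool_pos: [0.472, 0.034, 0.0532]
tool_rot: [3.139, 0.13, 0.001]
contact_force: [-0.4, -0.6, -0.7]
opening: 0.0238
grip_force: 40.1
```

play_rows([
  [0, [0, 0, 0.02], [0, 0, 0]],
  [0, [0, 0, 0], [0, 0, 0]],
], force=20)

```text
t: 7.25
tool_pos: [0.472, 0.034, 0.0531]
tool_rot: [3.139, 0.13, -0.0]
contact_force: [-5.2, -0.4, 7.8]
opening: 0.0237
grip_force: 41.0
```

play_rows([
  [0.4, [0, 0, 0], [0, 0, 0]],
  [0.4, [0, 0, 0], [0, 0, 0]],
  [0, [0, 0, 0], [0, 0, 0]],
  [0, [0, 0, 0], [0, 0, 0]],
  [0, [0, 0, 0], [0, 0, 0]],
], force=20)

```text
t: 7.88
tool_pos: [0.4713, 0.034, 0.0515]
tool_rot: [-3.139, -0.13, 0.001]
contact_force: [-0.9, 0.6, 0.6]
opening: 0.023
grip_force: 22.1
```

play_rows([
  [0, [0.2, 0, 0], [0, 0, 0]],
  [0, [0.2, 0, 0], [0, 0, 0]],
  [0, [0.2, 0, 0], [0, 0, 0]],
  [0, [0.2, 0, 0], [0, 0, 0]],
  [0, [0, 0, 0], [0, 0, 0]],
])

```text
t: 8.5
tool_pos: [0.5132, 0.0373, 0.0526]
tool_rot: [3.139, 0.13, 0.004]
contact_force: [0.3, -0.2, 1.2]
opening: -0.0001
grip_force: 0.3
```

```bash
python3 - <<'E'
from station import ctrl,imaging
from h import *
a=imaging.get_image("top")["color"][110:240,220:360];b=imaging.get_image("scene")["color"][170:290,280:440]
cv2.imwrite("pics/c3.png",np.hstack([cv2.resize(a,(323,300)),cv2.resize(b,(400,300),interpolation=cv2.INTER_CUBIC)]))
go(ctrl.get_obs(),None)
E
```

```text
t 8.6 pos [0.5125 0.0373 0.0524] yaw 4.74 z [ 1.8e-03 -1.0e-04 -1.0e+00] F [-0.08 -0.04  1.83] open -0.0 0.6
```

View pics/c3.png

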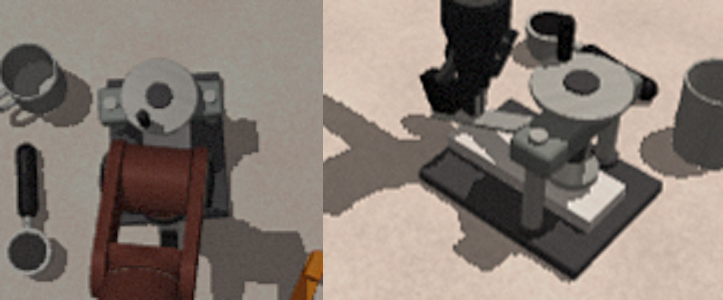

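The gauge has tipped back over the bed's near edge: its handle is at about top (293,214), still behind the bed. I'll raise the arm clear and look.

play_rows([
  [0, [0, 0, -0.6], [0, 0, 0]],
  [0, [0, 0, -0.8], [0, 0, 0]],
  [0, [0, 0, -0.8], [0, 0, 0]],
  [0, [0, 0.8, -0.8], [0, 0, 0]],
  [1, [0, 1, 0], [0, 0, 0]],
  [1, [0, 1, 0], [0, 0, 0]],
  [1, [0, 1, 0], [0, 0, 0]],
  [1, [0, 0, 0], [0, 0, 0]],
])

```text
t: 9.6
tool_pos: [0.527, -0.1547, 0.2018]
tool_rot: [3.139, 0.123, 0.0]
contact_force: [0.2, 0.0, 0.6]
opening: 0.0726
grip_force: 0.0
```

```bash
python3 - <<'E'
from station import ctrl,imaging
from h import *
A=imaging.get_image("top")["color"];B=imaging.get_image("scene")["color"];cv2.imwrite("pics/t4.png",A);cv2.imwrite("pics/s4.png",B)
a=A[130:230,240:340];b=B[170:290,280:420]
cv2.imwrite("pics/c4.png",np.hstack([cv2.resize(a,(360,360),interpolation=cv2.INTER_CUBIC),cv2.resize(b,(420,360),interpolation=cv2.INTER_CUBIC)]))
go(ctrl.get_obs(),None)
E
```

```text
t 9.7 pos [ 0.5269 -0.152   0.2016] yaw 4.67 z [-3.e-04  7.e-04 -1.e+00] F [ 0.94 -0.39 -0.4 ] open 0.0846 0.0
```

View pics/c4.png

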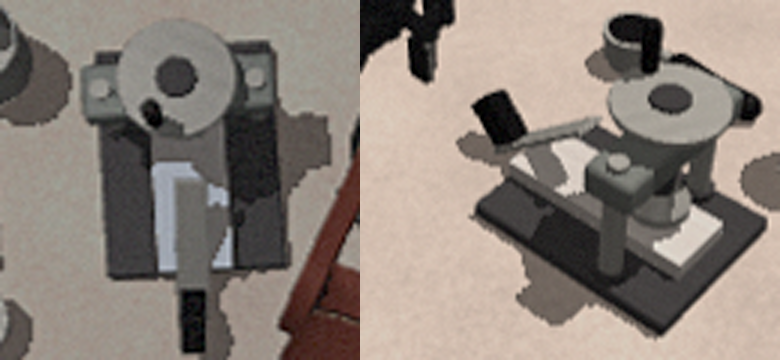

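```bash
python3 - <<'E'
from h import *
t=cv2.imread("pics/t4.png");s=cv2.imread("pics/s4.png")
def blob(im,x0,y0,x1,y1,th=45):
    m=(im[y0:y1,x0:x1].max(2)<th).astype(np.uint8);n,l,st,c=cv2.connectedComponentsWithStats(m)
    i=1+np.argmax(st[1:,4]);return c[i]+[x0,y0],st[i]+[x0,y0,0,0,0]
g1=blob(t,285,207,302,232);g2=blob(s,312,192,340,224);h=two(g1[0],g2[0]);print(g1,g2,h)
tip=two((291.7,180.4),(359.8,211.2));print(tip)
d=tip-h;print(d,np.linalg.norm(d),"yaw",np.degrees(np.arctan2(d[1],d[0])),"pitch line",np.degrees(np.arctan2(d[2],np.hypot(*d[:2]))))
# expected: handle centre to tip 135 ahead, 29 down -> line angle = pitch - 12.1 deg, length 138
E
```

```text
(array([293.36792453, 218.85849057]), array([290, 211,   7,  17, 106])) (array([326.15789474, 209.19473684]), array([318, 201,  17,  18, 190])) [0.45268636 0.03684398 0.03788124]
[0.57444885 0.04478736 0.10203932]
[0.12176249 0.00794338 0.06415808] 0.1378602910129777 yaw 3.732499594606959 pitch line 27.735128103553333
```

Triangulation gives a gauge pitch of about 40° nose-up, with the handle at (0.453, 0.037, 0.038). I'll regrip it with the tool tilted.

play_rows([
  [1, [0, 0, 0], [0, 1, 0]],
  [1, [0, 0, 0], [0, 1, 0]],
  [1, [0, 0, 0], [0, 1, 0]],
  [1, [0, 0, 0], [0, 1, 0]],
  [1, [0, 0, 0], [0, 0, 0]],
])

```text
t: 10.32
tool_pos: [0.5252, -0.1502, 0.1994]
tool_rot: [-2.995, -0.123, -0.853]
contact_force: [0.1, 0.7, 0.7]
opening: 0.0853
grip_force: 0.0
```

```bash
python3 - <<'E'
from station import ctrl
from h import *
o=ctrl.get_obs();T=np.array([.4601,.0374,.0249]);z=Ro.from_rotvec(o['tool_rot']).as_matrix()[:,2]
go(o,T-.09*z);go(o,T);print(o['q'])
E
```

```text
t 10.32 pos [ 0.5252 -0.1502  0.1994] yaw 4.67 z [ 0.5251  0.0456 -0.8498] F [0.11 0.68 0.74] open 0.0853 0.0
units [-2.682 -3.839  0.653]
t 10.32 pos [ 0.5252 -0.1502  0.1994] yaw 4.67 z [ 0.5251  0.0456 -0.8498] F [0.11 0.68 0.74] open 0.0853 0.0
units [-2.682 -3.839  2.453]
[-0.58769722 -0.44459272  2.16585023  0.39990582  1.00698854  0.75631586]
```

play_rows([
  [1, [-0.54, -0.77, 0.1], [0, 0, 0]],
  [1, [-0.54, -0.77, 0.1], [0, 0, 0]],
  [1, [-0.54, -0.77, 0.1], [0, 0, 0]],
  [1, [-0.54, -0.77, 0.15], [0, 0, 0]],
  [1, [-0.52, -0.76, 0.2], [0, 0, 0]],
  [1, [0, 0, 0], [0, 0, 0]],
  [1, [0, 0, 0], [0, 0, 0]],
])

```text
t: 11.2
tool_pos: [0.418, 0.032, 0.1052]
tool_rot: [-2.996, -0.126, -0.857]
contact_force: [0.2, -0.2, -0.2]
opening: 0.0853
grip_force: 0.0
```

```bash
python3 - <<'E'
from station import ctrl
from h import *
o=ctrl.get_obs();T=np.array([.4601,.0374,.0249])
go(o,T);print(o['q'])
E
```

```text
t 11.2 pos [0.418  0.032  0.1052] yaw 4.85 z [ 0.5269  0.0439 -0.8488] F [ 0.24 -0.19 -0.19] open 0.0853 0.0
units [-0.13  -0.038  1.812]
[-0.20413232 -0.90548121  2.58072899  0.18704842  0.93628606  1.2121123 ]
```

play_rows([
  [1, [0, -0.04, 0.5], [0, 0, 0]],
  [1, [0, 0, 0.5], [0, 0, 0]],
  [1, [0, 0, 0.3], [0, 0, 0]],
  [1, [0, 0, 0], [0, 0, 0]],
])

```text
t: 11.7
tool_pos: [0.4511, 0.0357, 0.0474]
tool_rot: [-2.998, -0.121, -0.849]
contact_force: [-0.4, 0.9, 0.1]
opening: 0.0855
grip_force: 0.0
```

```bash
python3 - <<'E'
from station import ctrl
from h import *
o=ctrl.get_obs();T=np.array([.4601,.0374,.0249])
go(o,T);print(o['q'])
E
```

```text
t 11.7 pos [0.4511 0.0357 0.0474] yaw 4.61 z [ 0.5227  0.0433 -0.8514] F [-0.36  0.9   0.06] open 0.0855 0.0
units [-0.08  -0.019  0.479]
[-0.16785584 -0.59760022  2.52976563  0.20777916  0.68201318  1.19598308]
```

Reachable. Finish the approach and grip.

play_rows([
  [1, [-0.08, -0.02, 0.3], [0, 0, 0]],
  [1, [0, 0, 0.16], [0, 0, 0]],
  [0, [0, 0, 0], [0, 0, 0]],
  [0, [0, 0, 0], [0, 0, 0]],
  [0, [0, 0, 0], [0, 0, 0]],
  [0, [0, 0, 0], [0, 0, 0]],
  [0, [0, 0, 0], [0, 0, 0]],
  [0, [0, 0, 0], [0, 0, 0]],
], force=60)

```text
t: 12.7
tool_pos: [0.4605, 0.0381, 0.0277]
tool_rot: [-2.996, -0.124, -0.857]
contact_force: [-6.0, -0.3, 4.9]
opening: 0.0233
grip_force: 58.4
```

```bash
python3 - <<'E'
from station import ctrl
from h import *
go(ctrl.get_obs(),[.4601,.0374,.0249])
E
```

```text
t 12.7 pos [0.4605 0.0381 0.0277] yaw 4.75 z [ 0.5271  0.0436 -0.8487] F [-5.98 -0.28  4.9 ] open 0.0233 58.4
units [-0.037  0.013  0.043]
```

play_rows([
  [0, [0.15, 0, -0.25], [0, 0, 0]],
  [0, [0.25, 0, -0.4], [0, 0, 0]],
  [0, [0.25, 0, -0.4], [0, 0, 0]],
  [0, [0, 0, 0], [0, -1, 0]],
  [0, [0, 0, 0], [0, -1, 0]],
  [0, [0, 0, 0], [0, -1, 0]],
  [0, [0, 0, 0], [0, -1, 0]],
  [0, [0, 0, 0], [0, -1, 0]],
])

```text
t: 13.7
tool_pos: [0.46, 0.0382, 0.0886]
tool_rot: [3.125, 0.129, -0.229]
contact_force: [0.4, 0.3, -1.2]
opening: 0.0238
grip_force: 58.2
```

play_rows([
  [0, [0, 0, 0], [0, 0, 0]],
  [0, [0, 0, 0], [0, 0, 0]],
])

```text
t: 13.95
tool_pos: [0.4592, 0.0382, 0.0882]
tool_rot: [3.126, 0.129, -0.222]
contact_force: [0.3, 0.3, -2.1]
opening: 0.0237
grip_force: 58.2
```

```bash
python3 - <<'E'
from station import ctrl,imaging
from h import *
A=imaging.get_image("top")["color"];B=imaging.get_image("scene")["color"];cv2.imwrite("pics/t5.png",A);cv2.imwrite("pics/s5.png",B)
a=A[130:230,240:340];b=B[160:280,280:420]
cv2.imwrite("pics/c5.png",np.hstack([cv2.resize(a,(360,360),interpolation=cv2.INTER_CUBIC),cv2.resize(b,(420,360),interpolation=cv2.INTER_CUBIC)]))
go(ctrl.get_obs(),None)
E
```

```text
t 14.05 pos [0.4591 0.0381 0.0888] yaw 4.73 z [-0.1397 -0.0114 -0.9901] F [-0.82 -0.2  -2.16] open 0.0235 58.2
```

View pics/c5.png

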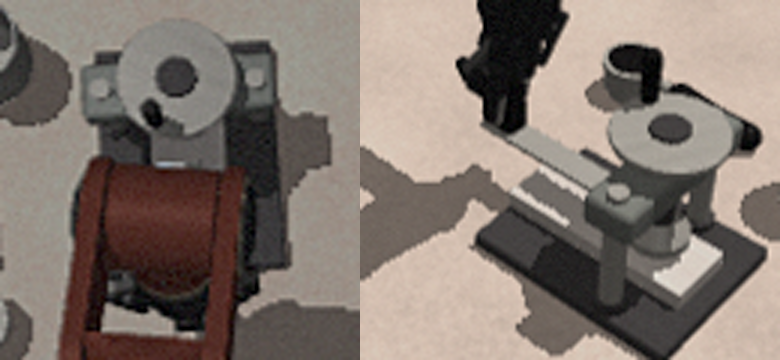

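```bash
cat >> h.py <<'E'
AX=np.array([.651,.0485]);YAW=np.radians(4.7);EX=np.array([np.cos(YAW),np.sin(YAW)]);EY=np.array([-EX[1],EX[0]])
def onlat(u,v,lat):
    c,d=ray("scene",u,v);k=(lat-(c[:2]-AX)@EY)/(d[:2]@EY);p=c+d*k;return np.array([(p[:2]-AX)@EX,p[2]])
E
python3 - <<'E'
from h import *
s=cv2.imread("pics/s5.png")
for u,v in((321,201.7),(356.7,223.3)):print(onlat(u,v,-.015))
tcp=np.array([.4591,.0381]);print("tcp press",(tcp-AX)@EX,(tcp-AX)@EY)
g=cv2.cvtColor(s,cv2.COLOR_BGR2GRAY)
for x in range(320,362,3):   # lower edge of the blade = strong vertical gradient
    col=g[195:232,x].astype(int);print(x,195+np.argmax(np.abs(np.diff(col))),list(col[::1]))
E
```

```text
[-0.20018131  0.07880895]
[-0.06625456  0.07634808]
tcp press -0.19210687502013366 0.0053589709831972756
320 215 [np.int64(190), np.int64(175), np.int64(163), np.int64(193), np.int64(190), np.int64(159), np.int64(103), np.int64(152), np.int64(195), np.int64(190), np.int64(190), np.int64(190), np.int64(194), np.int64(188), np.int64(189), np.int64(192), np.int64(196), np.int64(196), np.int64(194), np.int64(200), np.int64(176), np.int64(112), np.int64(102), np.int64(102), np.int64(102), np.int64(102), np.int64(101), np.int64(103), np.int64(102), np.int64(98), np.int64(100), np.int64(96), np.int64(141), np.int64(191), np.int64(191), np.int64(186), np.int64(188)]
323 203 [np.int64(21), np.int64(20), np.int64(10), np.int64(14), np.int64(14), np.int64(20), np.int64(58), np.int64(80), np.int64(89), np.int64(148), np.int64(189), np.int64(193), np.int64(187), np.int64(186), np.int64(190), np.int64(193), np.int64(197), np.int64(199), np.int64(199), np.int64(200), np.int64(196), np.int64(172), np.int64(119), np.int64(119), np.int64(121), np.int64(113), np.int64(103), np.int64(101), np.int64(103)
[... 6089 characters left out ...]
2), np.int64(139), np.int64(82), np.int64(109), np.int64(99), np.int64(84), np.int64(67), np.int64(50), np.int64(51), np.int64(53), np.int64(47)]
359 211 [np.int64(95), np.int64(149), np.int64(201), np.int64(199), np.int64(191), np.int64(191), np.int64(195), np.int64(196), np.int64(195), np.int64(193), np.int64(194), np.int64(193), np.int64(196), np.int64(195), np.int64(201), np.int64(189), np.int64(140), np.int64(70), np.int64(57), np.int64(78), np.int64(131), np.int64(168), np.int64(168), np.int64(167), np.int64(168), np.int64(158), np.int64(124), np.int64(116), np.int64(125), np.int64(123), np.int64(124), np.int64(113), np.int64(98), np.int64(79), np.int64(63), np.int64(49), np.int64(52)]
```

```bash
python3 - <<'E'
from h import *
X=np.array([329,332,335,338,341,344,347,350,353]);Y=np.array([207,208.3,210,211.9,213.8,215.7,217.2,219,220.9])
m,b=np.polyfit(X,Y,1)
for lat in(-.015,-.010):
    p=onlat(329,m*329+b,lat);q=onlat(353,m*353+b,lat);print(p,q,np.degrees(np.arctan2(*(q-p)[::-1])))
E
```

```text
[-0.16854521  0.07763589] [-0.07934764  0.07748285] -0.09830374803150249
[-0.17310157  0.07184105] [-0.08314901  0.07168671] -0.09830374803151183
```

play_rows([
  [0, [0.1, 0.05, 0.18], [0, 0, 0]],
  [0, [0.1, 0.05, 0.18], [0, 0, 0]],
  [0, [0.076, 0, 0.166], [0, 0, 0]],
  [0, [0, 0, 0], [0, 0, 0]],
  [0, [0, 0, 0], [0, 0, 0]],
])

```text
t: 14.68
tool_pos: [0.4705, 0.034, 0.061]
tool_rot: [3.125, 0.129, -0.221]
contact_force: [0.9, 1.0, -1.7]
opening: 0.0235
grip_force: 58.2
```

play_rows([
  [0, [0.006, 0, 0.04], [0, 0, 0]],
  [0, [0, 0, 0], [0, 0, 0]],
])

```text
t: 14.92
tool_pos: [0.4705, 0.034, 0.059]
tool_rot: [3.125, 0.129, -0.221]
contact_force: [-0.8, -0.7, -2.6]
opening: 0.0233
grip_force: 58.2
```

play_rows([
  [0, [0.003, 0, 0.02], [0, 0, 0]],
  [0, [0, 0, 0], [0, 0, 0]],
])

```text
t: 15.18
tool_pos: [0.4704, 0.0339, 0.058]
tool_rot: [3.125, 0.129, -0.221]
contact_force: [0.9, 0.5, -1.2]
opening: 0.0236
grip_force: 58.2
```

play_rows([
  [0, [0.003, 0, 0.02], [0, 0, 0]],
  [0, [0, 0, 0], [0, 0, 0]],
])

```text
t: 15.42
tool_pos: [0.4704, 0.034, 0.0569]
tool_rot: [3.125, 0.129, -0.222]
contact_force: [-0.8, 0.3, -2.0]
opening: 0.0234
grip_force: 58.2
```

play_rows([
  [0, [0.003, 0, 0.02], [0, 0, 0]],
  [0, [0, 0, 0], [0, 0, 0]],
])

```text
t: 15.68
tool_pos: [0.4705, 0.0339, 0.0566]
tool_rot: [3.125, 0.129, -0.222]
contact_force: [-4.0, -0.9, 4.9]
opening: 0.0237
grip_force: 58.7
```

play_rows([
  [0, [0.003, 0, 0.02], [0, 0, 0]],
  [0, [0, 0, 0], [0, 0, 0]],
])

```text
t: 15.92
tool_pos: [0.4705, 0.0339, 0.0566]
tool_rot: [3.125, 0.129, -0.223]
contact_force: [-6.7, 0.2, 11.2]
opening: 0.0234
grip_force: 59.3
```

play_rows([
  [0, [-0.005, 0, -0.035], [0, 0, 0]],
  [0, [0.15, 0, -0.021], [0, 0, 0]],
  [0, [0.15, 0, -0.021], [0, 0, 0]],
  [0, [0.15, 0, -0.021], [0, 0, 0]],
  [0, [0, 0, 0], [0, 0, 0]],
])

```text
t: 16.55
tool_pos: [0.4946, 0.0358, 0.0571]
tool_rot: [3.125, 0.129, -0.218]
contact_force: [-1.0, -0.5, 3.9]
opening: 0.0235
grip_force: 58.7
```

play_rows([
  [0, [0.15, 0, -0.021], [0, 0, 0]],
  [0, [0.15, 0, -0.021], [0, 0, 0]],
  [0, [0, 0, 0], [0, 0, 0]],
])

```text
t: 16.92
tool_pos: [0.5085, 0.037, 0.0573]
tool_rot: [3.125, 0.129, -0.223]
contact_force: [-4.1, 0.4, 7.1]
opening: 0.0238
grip_force: 60.0
```

play_rows([
  [0, [-0.001, 0, -0.012], [0, 0, 0]],
  [0, [0.1, 0, -0.016], [0, 0, 0]],
  [0, [0.1, 0, -0.016], [0, 0, 0]],
  [0, [0, 0, 0], [0, 0, 0]],
])

```text
t: 17.42
tool_pos: [0.5184, 0.0379, 0.0574]
tool_rot: [3.125, 0.129, -0.222]
contact_force: [-3.9, 0.7, 5.5]
opening: 0.0234
grip_force: 59.7
```

play_rows([
  [0, [0.1, 0, -0.014], [0, 0, 0]],
  [0, [0.1, 0, -0.014], [0, 0, 0]],
  [0, [0, 0, 0], [0, 0, 0]],
])

```text
t: 17.8
tool_pos: [0.5284, 0.0387, 0.0575]
tool_rot: [3.125, 0.129, -0.222]
contact_force: [-3.3, -0.4, 4.8]
opening: 0.0233
grip_force: 59.8
```

play_rows([
  [0.45, [0, 0, 0], [0, 0, 0]],
  [0.45, [0, 0, 0], [0, 0, 0]],
  [0.45, [0, 0, 0], [0, 1, 0]],
  [0.45, [0, 0, 0], [0, 0, 0]],
  [0.45, [0, 0, 0], [0, 0, 0]],
])

```text
t: 18.42
tool_pos: [0.5289, 0.0387, 0.0578]
tool_rot: [3.139, 0.129, -0.003]
contact_force: [-0.2, 0.2, -0.5]
opening: 0.0385
grip_force: 0.0
```

play_rows([
  [0, [0, 0, 0], [0, 0, 0]],
  [0, [0, 0, 0], [0, 0, 0]],
  [0, [0, 0, 0], [0, 0, 0]],
  [0, [0, 0, 0], [0, 0, 0]],
], force=60)

```text
t: 18.92
tool_pos: [0.5294, 0.0387, 0.058]
tool_rot: [3.139, 0.13, 0.001]
contact_force: [1.6, 0.4, 1.8]
opening: 0.0237
grip_force: 59.2
```

play_rows([
  [0, [0, 0, -0.02], [0, 0, 0]],
  [0, [0, 0, 0], [0, 0, 0]],
])

```text
t: 19.18
tool_pos: [0.5279, 0.0387, 0.058]
tool_rot: [3.139, 0.13, -0.004]
contact_force: [0.4, 0.4, -0.1]
opening: 0.0235
grip_force: 59.2
```

play_rows([
  [0, [0, 0, -0.02], [0, 0, 0]],
  [0, [0, 0, 0], [0, 0, 0]],
])

```text
t: 19.42
tool_pos: [0.5275, 0.0388, 0.0587]
tool_rot: [-3.139, -0.13, 0.006]
contact_force: [0.6, 1.2, -2.1]
opening: 0.0234
grip_force: 58.7
```

play_rows([
  [0, [0, 0, -0.02], [0, 0, 0]],
  [0, [0, 0, 0], [0, 0, 0]],
])

```text
t: 19.68
tool_pos: [0.5283, 0.0387, 0.0603]
tool_rot: [3.139, 0.13, -0.003]
contact_force: [-0.4, 0.6, -2.6]
opening: 0.0234
grip_force: 58.7
```

play_rows([
  [0, [0, 0, -0.02], [0, 0, 0]],
  [0, [0, 0, 0], [0, 0, 0]],
])

```text
t: 19.92
tool_pos: [0.5284, 0.0387, 0.0615]
tool_rot: [3.139, 0.13, -0.003]
contact_force: [0.3, -0.9, -2.0]
opening: 0.0234
grip_force: 58.7
```

play_rows([
  [0, [0, 0, -0.02], [0, 0, 0]],
  [0, [0, 0, 0], [0, 0, 0]],
])

```text
t: 20.18
tool_pos: [0.5283, 0.0387, 0.0621]
tool_rot: [3.139, 0.13, -0.003]
contact_force: [0.3, -0.2, -3.6]
opening: 0.0236
grip_force: 58.9
```

play_rows([
  [0, [0, 0, -0.01], [0, 0, 0]],
  [0, [0, 0, 0], [0, 0, 0]],
])

```text
t: 20.42
tool_pos: [0.5282, 0.0387, 0.0625]
tool_rot: [-3.139, -0.13, 0.003]
contact_force: [1.7, 0.3, -6.1]
opening: 0.0234
grip_force: 58.9
```

play_rows([
  [0, [0, 0, -0.01], [0, 0, 0]],
  [0, [0, 0, 0], [0, 0, 0]],
])

```text
t: 20.68
tool_pos: [0.5282, 0.0387, 0.063]
tool_rot: [-3.139, -0.13, 0.003]
contact_force: [4.5, -0.3, -8.1]
opening: 0.0237
grip_force: 59.0
```

play_rows([
  [0, [0, 0, -0.01], [0, 0, 0]],
  [0, [0, 0, 0], [0, 0, 0]],
])

```text
t: 20.92
tool_pos: [0.5282, 0.0387, 0.0635]
tool_rot: [-3.139, -0.13, 0.003]
contact_force: [4.7, 0.3, -10.4]
opening: 0.0237
grip_force: 59.1
```

Lift feel: the blade leaves the bed at TCP z ≈ 0.0582 and meets the sole at ≈ 0.0618. The gap is about 3.6 mm. I'll put it back down, release, and go to the crank.

play_rows([
  [0, [0, 0, 0.04], [0, 0, 0]],
  [0, [0, 0, 0.04], [0, 0, 0]],
  [0, [0, 0, 0.03], [0, 0, 0]],
  [0, [0, 0, 0], [0, 0, 0]],
])

```text
t: 21.42
tool_pos: [0.5287, 0.0387, 0.0588]
tool_rot: [3.139, 0.13, -0.002]
contact_force: [0.4, 0.8, -2.6]
opening: 0.0232
grip_force: 59.9
```

play_rows([
  [0.6, [0, 0, 0], [0, 0, 0]],
  [0.6, [0, 0, 0], [0, 0, 0]],
  [0.6, [0, 0, -0.3], [0, 0, 0]],
  [0.6, [0, 0, -0.9], [0, 0, 0]],
  [0.6, [0, 0, -1], [0, 0, 0]],
  [0.6, [0, 0, -1], [0, 0, 0]],
  [0.6, [0, 0, -0.8], [0, 0, 0]],
  [0.6, [0, 0, 0], [0, 0, 0]],
])

```text
t: 22.42
tool_pos: [0.5311, 0.0386, 0.2648]
tool_rot: [3.138, 0.13, 0.014]
contact_force: [0.1, 0.1, 0.1]
opening: 0.0513
grip_force: 0.0
```

```bash
python3 - <<'E'
from station import ctrl
from h import *
go(ctrl.get_obs(),[.6115,.0634,.191])
E
```

```text
t 22.43 pos [0.5311 0.0386 0.2648] yaw 4.74 z [ 8.7e-03 -8.0e-04 -1.0e+00] F [0.06 0.08 0.12] open 0.0513 0.0
units [ 1.631 -0.363  1.49 ]
```

play_rows([
  [0.6, [0.5, -0.12, 0], [0, 0, 0]],
  [0.6, [0.6, -0.12, 0], [0, 0, 0]],
  [0.6, [0.53, -0.12, 0], [0, 0, 0]],
  [0.6, [0, 0, 0], [0, 0, 0]],
  [0.6, [0, 0, 0.5], [0, 0, 0]],
  [0.6, [0, 0, 0.5], [0, 0, 0]],
  [0.6, [0, 0, 0.45], [0, 0, 0]],
  [0.6, [0, 0, 0], [0, 0, 0]],
])

```text
t: 23.42
tool_pos: [0.6058, 0.0632, 0.1829]
tool_rot: [-3.139, -0.129, 0.012]
contact_force: [-0.5, 0.6, -0.3]
opening: 0.0515
grip_force: 0.0
```

play_rows([
  [0, [0, 0, 0], [0, 0, 0]],
  [0, [0, 0, 0], [0, 0, 0]],
  [0, [0, 0, 0], [0, 0, 0]],
  [0, [0, 0, 0], [0, 0, 0]],
  [0, [0, 0, 0], [0, 0, 0]],
], force=40)

```text
t: 24.05
tool_pos: [0.6091, 0.0639, 0.1877]
tool_rot: [-3.138, -0.13, -0.001]
contact_force: [-1.5, 2.7, 6.4]
opening: 0.0158
grip_force: 39.4
```

```bash
python3 - <<'E'
from station import ctrl,imaging
from h import *
o=ctrl.get_obs();go(o,None);np.save("g0.npy",o['tool_pos'])
v=o['tool_pos'][:2]-AX;print(np.hypot(*v),np.degrees(np.arctan2(v[1],v[0])))
E
```

```text
t 24.05 pos [0.6091 0.0639 0.1877] yaw 4.75 z [ 7.e-04  8.e-04 -1.e+00] F [-1.53  2.73  6.4 ] open 0.0158 39.4
0.04465785625213253 159.78270820424842
```

```bash
python3 - <<'E'
import numpy as np
p=np.radians(155-np.arange(0,181,15));P=np.c_[np.cos(p),-np.sin(p)]*.042/.05
print(np.diff(P,axis=0).round(3).tolist())
E
```

```text
[[0.118, -0.185], [0.162, -0.148], [0.195, -0.101], [0.214, -0.047], [0.219, 0.01], [0.209, 0.066], [0.185, 0.118], [0.148, 0.162], [0.101, 0.195], [0.047, 0.214], [-0.01, 0.219], [-0.066, 0.209]]
```

play_rows([
  [0, [0.12, -0.185, -0.02], [0, 0, 0]],
  [0, [0.16, -0.15, 0], [0, 0, 0]],
  [0, [0.195, -0.1, 0], [0, 0, 0]],
  [0, [0, 0, 0], [0, 0, 0]],
])

```text
t: 24.55
tool_pos: [0.6313, 0.0874, 0.1877]
tool_rot: [3.139, 0.13, 0.001]
contact_force: [-1.0, 0.8, 2.9]
opening: 0.0156
grip_force: 39.3
```

play_rows([
  [0, [0.215, -0.047, 0], [0, 0, 0]],
  [0, [0.22, 0.01, 0], [0, 0, 0]],
  [0, [0.21, 0.066, 0], [0, 0, 0]],
  [0, [0.185, 0.118, 0], [0, 0, 0]],
  [0, [0, 0, 0], [0, 0, 0]],
])

```text
t: 25.18
tool_pos: [0.6734, 0.0824, 0.1877]
tool_rot: [3.138, 0.129, 0.001]
contact_force: [-1.0, 0.0, 5.3]
opening: 0.0153
grip_force: 39.4
```

play_rows([
  [0, [0.148, 0.162, 0], [0, 0, 0]],
  [0, [0.1, 0.195, 0], [0, 0, 0]],
  [0, [0.047, 0.214, 0], [0, 0, 0]],
  [0, [-0.01, 0.219, 0], [0, 0, 0]],
  [0, [-0.066, 0.209, 0], [0, 0, 0]],
  [0, [0, 0, 0], [0, 0, 0]],
])

```text
t: 25.92
tool_pos: [0.6874, 0.0337, 0.1876]
tool_rot: [3.139, 0.129, -0.002]
contact_force: [-3.2, 1.7, 4.6]
opening: 0.0157
grip_force: 39.5
```

```bash
python3 - <<'E'
from station import ctrl,imaging
from h import *
o=ctrl.get_obs();go(o,None)
print((o['tool_pos']-np.load("g0.npy"))*1e3)
E
```

```text
t 25.93 pos [0.6874 0.0337 0.1876] yaw 4.7 z [-1.1e-03 -1.0e-04 -1.0e+00] F [-3.23  1.74  4.64] open 0.0157 39.5
[ 7.83314643e+01 -3.02566804e+01 -2.20604616e-02]
```

play_rows([
  [0.6, [0, 0, 0], [0, 0, 0]],
  [0.6, [0, 0, 0], [0, 0, 0]],
  [0.6, [0, 0, -0.6], [0, 0, 0]],
  [0.6, [0, 0, -0.9], [0, 0, 0]],
  [0.6, [-0.8, 0, 0], [0, 0, 0]],
  [0.6, [-0.9, 0, 0], [0, 0, 0]],
  [0.6, [-0.9, 0, 0], [0, 0, 0]],
  [0.6, [-0.5, 0, 0], [0, 0, 0]],
])

```text
t: 26.92
tool_pos: [0.531, 0.0214, 0.2612]
tool_rot: [3.139, 0.13, -0.004]
contact_force: [1.1, -0.8, 0.5]
opening: 0.051
grip_force: 0.0
```

play_rows([
  [0.6, [0, 0, 0], [0, 0, 0]],
  [0.6, [0, 0, 0], [0, 0, 0]],
])

```text
t: 27.18
tool_pos: [0.5335, 0.0214, 0.2618]
tool_rot: [3.139, 0.13, -0.002]
contact_force: [0.5, -1.0, -0.5]
opening: 0.0513
grip_force: 0.0
```

```bash
python3 - <<'E'
from station import ctrl,imaging
from h import *
o=ctrl.get_obs();go(o,[.5285,.0387,.062])
E
```

```text
t 27.18 pos [0.5335 0.0214 0.2618] yaw 4.73 z [-1.3e-03 -2.0e-04 -1.0e+00] F [ 0.47 -0.98 -0.49] open 0.0513 0.0
units [-0.066 -0.353  3.996]
```

play_rows([
  [0.6, [-0.07, -0.35, 0.3], [0, 0, 0]],
  [0.6, [0, 0, 0.8], [0, 0, 0]],
  [0.6, [0, 0, 0.9], [0, 0, 0]],
  [0.6, [0, 0, 0.9], [0, 0, 0]],
  [0.6, [0, 0, 0.7], [0, 0, 0]],
  [0.6, [0, 0, 0.4], [0, 0, 0]],
  [0.6, [0, 0, 0], [0, 0, 0]],
])

```text
t: 28.05
tool_pos: [0.5253, 0.0397, 0.0585]
tool_rot: [-3.138, -0.131, 0.013]
contact_force: [0.3, -0.1, 0.7]
opening: 0.0514
grip_force: 0.0
```

play_rows([
  [0, [0, 0, 0], [0, 0, 0]],
  [0, [0, 0, 0], [0, 0, 0]],
  [0, [0, 0, 0], [0, 0, 0]],
  [0, [0, 0, 0], [0, 0, 0]],
  [0, [0, 0, 0], [0, 0, 0]],
], force=30)

```text
t: 28.68
tool_pos: [0.5286, 0.0388, 0.0631]
tool_rot: [-3.139, -0.13, -0.001]
contact_force: [0.6, 2.2, 3.8]
opening: 0.0233
grip_force: 32.0
```

play_rows([
  [0, [-0.02, 0, 0], [0, 0, 0]],
  [0, [0, 0, 0], [0, 0, 0]],
])

```text
t: 28.92
tool_pos: [0.5284, 0.0387, 0.0631]
tool_rot: [-3.139, -0.13, -0.005]
contact_force: [4.1, 2.3, 1.7]
opening: 0.0235
grip_force: 31.8
```

play_rows([
  [0, [-0.02, 0, 0], [0, 0, 0]],
  [0, [0, 0, 0], [0, 0, 0]],
])

```text
t: 29.18
tool_pos: [0.5276, 0.0384, 0.0631]
tool_rot: [3.139, 0.13, 0.005]
contact_force: [5.5, 0.9, 1.3]
opening: 0.0233
grip_force: 31.7
```

play_rows([
  [0, [-0.02, 0, 0], [0, 0, 0]],
  [0, [0, 0, 0], [0, 0, 0]],
])

```text
t: 29.42
tool_pos: [0.5266, 0.0382, 0.0631]
tool_rot: [3.138, 0.129, 0.005]
contact_force: [5.9, 1.2, 2.5]
opening: 0.0235
grip_force: 31.7
```

play_rows([
  [0, [0.02, 0, -0.008], [0, 0, 0]],
  [0, [0.02, 0, 0], [0, 0, 0]],
  [0, [0, 0, 0], [0, 0, 0]],
])

```text
t: 29.8
tool_pos: [0.5265, 0.0382, 0.0631]
tool_rot: [3.138, 0.13, -0.004]
contact_force: [-3.0, -0.3, 8.1]
opening: 0.0234
grip_force: 32.6
```

play_rows([
  [0, [0.02, 0, 0], [0, 0, 0]],
  [0, [0, 0, 0], [0, 0, 0]],
])

```text
t: 30.05
tool_pos: [0.5265, 0.0381, 0.0631]
tool_rot: [3.138, 0.13, -0.008]
contact_force: [-7.0, -0.5, 11.2]
opening: 0.0237
grip_force: 33.1
```

play_rows([
  [0, [0.02, 0, 0], [0, 0, 0]],
  [0, [0, 0, 0], [0, 0, 0]],
])

```text
t: 30.3
tool_pos: [0.5265, 0.0381, 0.0631]
tool_rot: [3.138, 0.13, -0.013]
contact_force: [-10.6, -0.7, 14.0]
opening: 0.0238
grip_force: 33.5
```

play_rows([
  [0, [0.02, 0, 0], [0, 0, 0]],
  [0, [0, 0, 0], [0, 0, 0]],
])

```text
t: 30.55
tool_pos: [0.5265, 0.0382, 0.063]
tool_rot: [3.138, 0.13, -0.017]
contact_force: [-14.5, -2.4, 17.3]
opening: 0.0235
grip_force: 34.0
```

play_rows([
  [0, [-0.04, 0, 0], [0, 0, 0]],
  [0, [-0.03, 0, 0], [0, 0, 0]],
  [0, [0, 0, -0.01], [0, 0, 0]],
  [0, [0, 0, 0], [0, 0, 0]],
])

```text
t: 31.05
tool_pos: [0.5266, 0.0382, 0.0631]
tool_rot: [3.138, 0.13, -0.001]
contact_force: [4.3, -0.4, 3.3]
opening: 0.0234
grip_force: 31.8
```

play_rows([
  [0, [0, 0, -0.02], [0, 0, 0]],
  [0, [0, 0, 0], [0, 0, 0]],
])

```text
t: 31.3
tool_pos: [0.5256, 0.0384, 0.0631]
tool_rot: [3.139, 0.129, -0.005]
contact_force: [5.0, -0.7, -1.9]
opening: 0.0236
grip_force: 31.4
```

play_rows([
  [0, [-0.02, 0, 0], [0, 0, 0]],
  [0, [0, 0, 0], [0, 0, 0]],
])

```text
t: 31.55
tool_pos: [0.5243, 0.0384, 0.0631]
tool_rot: [-3.139, -0.13, 0.005]
contact_force: [2.9, -0.3, -3.0]
opening: 0.0233
grip_force: 31.1
```

play_rows([
  [0, [0, 0, 0], [0, 0, 0]],
])

```text
t: 31.68
tool_pos: [0.5244, 0.0384, 0.0631]
tool_rot: [-3.139, -0.13, 0.005]
contact_force: [3.1, -1.7, -4.1]
opening: 0.0236
grip_force: 31.1
```

play_rows([
  [0.6, [0, 0, 0], [0, 0, 0]],
  [0.6, [0, 0, 0], [0, 0, 0]],
  [0.6, [0, 0, -0.4], [0, 0, 0]],
  [0.6, [0, 0, -0.8], [0, 0, 0]],
  [0.6, [0, 0, -0.8], [0, 0, 0]],
  [0.6, [0, 0.6, -0.8], [0, 0, 0]],
  [0.6, [-0.5, 1, 0], [0, 0, 0]],
  [0.6, [-0.5, 1, 0], [0, 0, 0]],
])

```text
t: 32.67
tool_pos: [0.486, -0.0964, 0.2052]
tool_rot: [3.138, 0.132, -0.0]
contact_force: [0.6, -0.0, -0.5]
opening: 0.0514
grip_force: 0.0
```

play_rows([
  [0.6, [-0.5, 1, 0], [0, 0, 0]],
  [0.6, [0, 1, 0], [0, 0, 0]],
  [0.6, [0, 0, 0], [0, 0, 0]],
])

```text
t: 33.05
tool_pos: [0.4691, -0.1995, 0.2042]
tool_rot: [3.139, 0.123, -0.003]
contact_force: [-0.3, -0.0, -0.3]
opening: 0.0509
grip_force: 0.0
```

```bash
python3 - <<'E'
from station import ctrl,imaging
from h import *
go(ctrl.get_obs(),None)
A=imaging.get_image("top")["color"];B=imaging.get_image("scene")["color"];cv2.imwrite("pics/t6.png",A);cv2.imwrite("pics/s6.png",B)
a=A[130:230,240:340];b=B[160:280,280:420]
cv2.imwrite("pics/c6.png",np.hstack([cv2.resize(a,(360,360),interpolation=cv2.INTER_CUBIC),cv2.resize(b,(420,360),interpolation=cv2.INTER_CUBIC)]))
E
```

```text
t 33.05 pos [ 0.4691 -0.1995  0.2042] yaw 4.47 z [-1.9e-03 -4.0e-04 -1.0e+00] F [-0.27 -0.   -0.29] open 0.0509 0.0
```

View pics/c6.png

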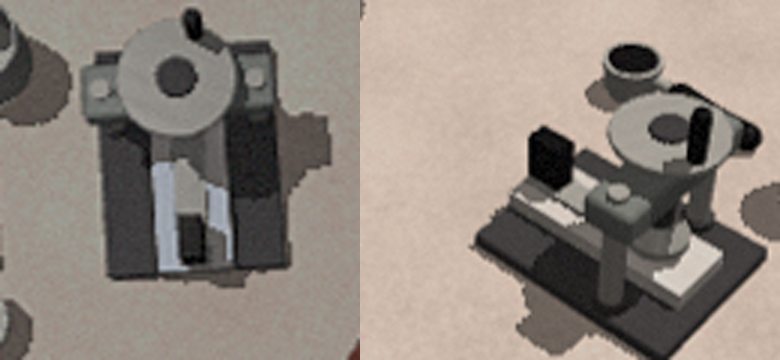

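The gauge lies flat on the bed with its handle at left panel (192,237) and the blade running under the foot. I'll check the tip depth numerically.

```bash
python3 - <<'E'
from h import *
t=cv2.imread("pics/t6.png");s=cv2.imread("pics/s6.png")
def blob(im,x0,y0,x1,y1,th=45):
    m=(im[y0:y1,x0:x1].max(2)<th).astype(np.uint8);n,l,st,c=cv2.connectedComponentsWithStats(m)
    i=1+np.argmax(st[1:,4]);return c[i]+[x0,y0],st[i]+[x0,y0,0,0,0]
g1=blob(t,287,187,299,205);g2=blob(s,333,200,353,225);h=two(g1[0],g2[0]);print(g1,g2,h)
x,y=(h[:2]-AX)@EX,(h[:2]-AX)@EY;print("handle",x,y,"tip",x+.135)
# blade rear end in top view, bed-plane height 43 mm
p=onz("top",240+193/3.6,130+265/3.6,.043);print("rear->tip",(p[:2]-AX)@EX+.155)
E
```

```text
(array([293.12820513, 196.44871795]), array([290, 190,   7,  14,  78])) (array([343.07142857, 212.47058824]), array([336, 203,  16,  21, 238])) [0.52374114 0.03757963 0.069933  ]
handle -0.12772573198040202 -0.000456244496811812 tip 0.00727426801959799
rear->tip 0.0066503132585375435
```

```bash
python3 -c "
from station import ctrl
print(ctrl.finish_job())"
```

```text
the job is handed in; nothing more can be done
None
```

I handed the job in at about 33 s, but no verdict came back. The gauge lies flat with its tip about 7 mm past the screw axis and on the middle line, and pulling it took about 3–6 N, so I estimate the foot presses with about 3 N. On the way the gauge tipped off the bed's near edge once and I regripped it. The portafilter, jug and cup were not touched.

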